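# Open a push-and-turn safety cap on a leaning bottle and show its seal over the mirror

## Task

Push the safety cap of the bottle that leans in the cradle firmly down along the bottle's own axis, turn it anticlockwise while it is pressed, and take it off. Hold it still and level, right way up, over the mirror of the viewing stand at the height of the pointer for two seconds so that its seal can be inspected, then set it down gently, right way up, in the middle of the low steel tray and let go. Leave the white bottle, the carton and the wash bottle standing where they are.

Things in the scene. Friction and masses are not known exactly. Their poses are not given: they have to be found in the camera images.
- cap_center (a point): Loose safety cap, shut on the leaning bottle: grey ribbed plastic, 54 mm across, 38 mm high, 60 g, upper 16 mm solid, below it a hollow skirt. Point on its axis half-way up (19 mm from either end); z axis = cap axis, out of its flat top. Catches stop it turning until it is pressed 5 mm or more along its axis towards the bottle; then it turns anticlockwise only (seen from above its top).
- bottle_neck (a point): Top of the fixed bottle's neck, on its axis, hidden in the cap; the shut cap's centre is 4 mm further out. z axis = bottle axis, out of its mouth, leaning 25 degrees from vertical with the mouth towards the robot's side. White plastic, body 72 mm across, shoulder 24 mm below the shut cap's lower rim, neck 28 mm across; in a dark steel cradle 105 x 100 mm.
- plunger (a joint): Travel of the spring plunger under the cap, m along the bottle's axis: 0 with the cap shut, positive when pressed (0.005 frees the catches, 0.007 is a hard stop), -0.002 with the cap off. The push needed is 8 N at 0 and grows by 0.8 N per mm.
- view_point (a point): Marked viewing place for the cap's centre: empty point 200 mm above the desk, over the middle of the 70 mm square mirror of the aluminium viewing stand. A 4 mm pointer rod at this height points at it from the stand's +y side: tip 42 mm from the point, post (12 mm, 16 mm block on top, up to 206 mm) 85 mm from it. Axes: z up, y towards the post.
- tray_floor (a point): Middle of the inner floor (4 mm above the desk) of the low fixed steel tray, 90 x 124 mm outside (long side along its y), rim 4 mm above the floor. z up. The polisher's front (about 150 mm high) rises 90 to 140 mm beyond this point in x: set the cap down with the gripper's long side along the tray's y.
- white_bottle: White plastic bottle with white cap, standing upright beside the cradle, 59 mm across, 130 mm high, loose; origin at the centre of its underside. Must stay.
- carton: Upright red cardboard carton, 51 x 70 x 106 mm high, on one side of the cradle, loose; origin at the centre of its underside. Must stay.
- wash_bottle: White wash bottle with a bent spout, upright near the desk's front edge between the cradle and the stand and tray, 62 mm across, 170 mm high with its spout, loose; origin at the centre of its underside. Must stay.
- cap: The same cap: origin at the centre of its lower rim. Once turned 50 to 130 degrees while pressed (70 is good) it is free: let it spring up, keep that turn and draw it straight off along the axis by 35 mm or more before moving aside. Turned less, or not pressed, it springs back into the catches. Standing on a flat surface its lower rim rests on it.

How it is judged:
By the outcome, as a careful person would: the job done as asked, in the order asked, and still so for the second after the job is handed in, with the robot touching nothing.
It also fails if it takes over 58 s, if anything falls off the work surface, if the arm or the gripper's body presses on something with over 40 N, if the wrist force passes 120 N, or if a joint passes its speed limit or range.

## Robot

A 6-joint arm with a two-finger parallel gripper is mounted at the origin on a cart in front of the work surface, level with it; the furniture and walls round the work are solid. World frame = base frame: x ahead of the robot, y to its left, z up, the work surface at z = 0. Lengths are in m, angles in rad, forces in N, time in s.
With the tool pointing down it reaches from about 0.4 to 0.825 m from the base axis. Payload 7 kg.
Tool frame: the origin (TCP) lies at the very end of the fingers, on their centre line; the grasp point (between the pads) lies 19 mm behind it; z points along the fingers, y is the line along which they close (so a half turn about z gives the same grasp; the last joint's range is limited). The gripper opens to 88 mm and grips with 3 to 60 N. Pads are 19 mm wide; open, the fingers measure 130 mm over their backs; the gripper's body (78 mm by 193 mm) begins 47 mm behind the grasp point.
Start: joints at [1.619, 0.359, 0.012, 0, -1.224, -0.288], TCP at [0.16, 0.656, 0.227] pointing down, gripper open.
Joint ranges: [-3.07, 3.07], [-1.43, 2.12], [-1.02, 1.25], [-3.03, 1.67], [-3.05, -0], [-3.03, 3.03]. Speed limits (rad/s): [2.39, 2.39, 3.01, 3.14, 3.14, 3.14].

## Interface

Orientations are given as [roll, pitch, yaw] about the fixed x, y, z axes, in that order (R = Rz(yaw) Ry(pitch) Rx(roll)).
In Python, from station import arm, vision gives the robot as it stands. The module is installed in compiled form; this text tells all that it offers.
- The arm moves only by the tool jog_arm, never from a script. Its argument "steps" is a list that holds one entry, the list of rows, each a list of 7 numbers: the closure in counts, from 0 (fully open) to 255 (shut), then the shift along the tool's x, y, z scaled (see below), then the turn, a rotation vector about the tool's x, y, z scaled (see below). In form: [[[grip, dx, dy, dz, rx, ry, rz], ...]]. A call has 1 to 8 rows; each row is the pose to reach, as a shift and turn from the pose commanded when the call began, along the tool's axes at that moment; what a row does not reach only later rows make up. The controller multiplies each number of a shift by 250 mm and each number of a turn by 45 degrees. A row lasts 1/10 s, in which the tool goes at most 50 mm and 8.59 degrees, less where a joint would pass 70% of its speed; a pose out of reach is approached as far as the arm can. A call with a number of a shift or a turn outside -1 to 1 is refused whole. A call with a gripper value outside its range is refused whole. The fingers move at their own pace and stop on an object; "newtons" is the grip in N (left out, the last holds). Time passes only in rows, so rows that repeat a pose let the fingers close. It gives the time, the measured TCP pose, the force, the opening and the grip force at its end, in the units of the state.
- arm.get_state(): the state, without advancing time (a new reading comes with each control period).
- vision.grab_frame(name): name is "side" or "top" or "wrist"; returns a dict with "color" (384x512x3 uint8, red, green, blue), "vfov" (degrees; the focal length in pixels is half the picture's height over the tangent of half this angle, whatever the lens; pixels are square), "cx", "cy" (the principal point, pixels), "extrinsics" (4x4, takes a point from world to camera coordinates). Camera axes: x right, y down, z forward; pixel columns grow to the right and rows downward; lengths in m; the calibration is good to about 2 mm. A picture is of the moment at which its call begins. There is no depth.
- arm.job_done(): hands the job in; it is judged then, once.
The state is a dict: "t": time; "q": joint angles; "qd": joint speeds; "joint_efforts": joint torques, N m; "eef_pos": TCP position; "ee_rot": TCP orientation; "force": force on the tool from outside, world axes, zero at the start; "moment": the same for the moment, N m; "width": finger opening in m; "gripper_force": force on a finger pad.
Only numpy, scipy, OpenCV 4.12 (cv2) and the standard library are available. Lean on these libraries where they do the work, as an engineer would, in place of code of your own. Each camera call takes 0.05 s, during which the arm holds its last target. There are 200 camera calls.

## Working session

There is one attempt and no reset: what is moved stays moved. The work goes in short steps, Python scripts to look and compute and a tool call to move; the robot and the scene stay as the last step left them, time stands still between calls to the robot, and variables do not carry over. Pictures are saved under pics/ and viewed, at most 10 in all, crops included, and the job is handed in when it is done.

Besides the shell and the picture viewer there is one more tool, called after "Emit:" as a command line: name --argument value ..., lists and objects as JSON in quotes. jog_arm: Moves the arm, as the interface text tells. Its arguments: {"type":"object","properties":{"steps":{"type":"array","items":{"type":"array","items":{"type":"array","items":{"type":"number"}}}},"newtons":{"type":"number"}},"required":["steps"]}

```bash
mkdir -p pics; cat > h.py <<'E'
import numpy as np, cv2
from scipy.spatial.transform import Rotation as R
from station import arm, vision
def grab(n):
    f=vision.grab_frame(n); c=f['color']; np.savez(f'pics/{n}.npz',**f); return f
def ray(f,u,v):
    h=f['color'].shape[0]; F=h/2/np.tan(np.radians(float(f['vfov']))/2)
    E=np.array(f['extrinsics']); d=E[:3,:3].T@np.array([(u-f['cx'])/F,(v-f['cy'])/F,1]); o=-E[:3,:3].T@E[:3,3]
    return o,d/np.linalg.norm(d)
def onz(f,u,v,z):
    o,d=ray(f,u,v); return o+d*(z-o[2])/d[2]
def proj(f,p):
    h=f['color'].shape[0]; F=h/2/np.tan(np.radians(float(f['vfov']))/2)
    E=np.array(f['extrinsics']); c=E[:3,:3]@np.array(p)+E[:3,3]; return np.array([c[0]/c[2]*F+f['cx'],c[1]/c[2]*F+f['cy']])
def tri(a,b):
    (o1,d1),(o2,d2)=a,b; s=np.linalg.lstsq(np.c_[d1,-d2],o2-o1,rcond=None)[0]
    p,q=o1+s[0]*d1,o2+s[1]*d2; return (p+q)/2,np.linalg.norm(p-q)
def load(n): return {k:v for k,v in np.load(f'pics/{n}.npz').items()}
E
python3 - <<'E'
from h import *
for n in ['side','top','wrist']:
    f=grab(n); cv2.imwrite(f'pics/{n}0.png',cv2.resize(f['color'][:,:,::-1],(800,600),interpolation=cv2.INTER_CUBIC))
    E=np.array(f['extrinsics']); print(n,f['vfov'],f['cx'],f['cy'],-E[:3,:3].T@E[:3,3],E[2,:3])
print(arm.get_state())
E
```

```text
side 43.47607653214979 249.79954653680855 192.8814014601104 [0.89677762 0.99596651 1.01114154] [-0.28321256 -0.71583615 -0.63825485]
top 52.51723384070448 251.7610297599415 191.48222465058475 [ 0.3808044  -0.00719322  1.2916922 ] [ 0.09885904  0.01949958 -0.99491038]
wrist 70.99093532872847 253.1676334673834 192.35764540000383 [0.23783174 0.63669123 0.38376138] [-0.29105812  0.06895534 -0.95421713]
{'t': 0.15, 'q': array([ 1.61910179e+00,  3.59220314e-01,  1.12964715e-02, -2.31295727e-04,
       -1.22410133e+00, -2.88095525e-01]), 'qd': array([-6.45152559e-04, -1.04059738e-03,  3.27493424e-03,  2.12697949e-03,
       -7.47389649e-05, -1.51691600e-04]), 'joint_efforts': array([-6.86201911e-04, -5.83272099e+01,  2.93292439e+01,  7.00119451e+00,
        8.84060893e-03, -1.13186934e-04]), 'eef_pos': array([0.16026077, 0.65533464, 0.22585526]), 'ee_rot': array([ 3.14035267e+00, -1.40673972e-04, -2.39868700e-01]), 'force': array([-0.25142879, -0.27887556, -0.2176588 ]), 'moment': array([-0.00810326,  0.00929124,  0.00945902]), 'gripper_force': 0.0, 'width': 0.08738266993626884}
```

View pics/side0.png

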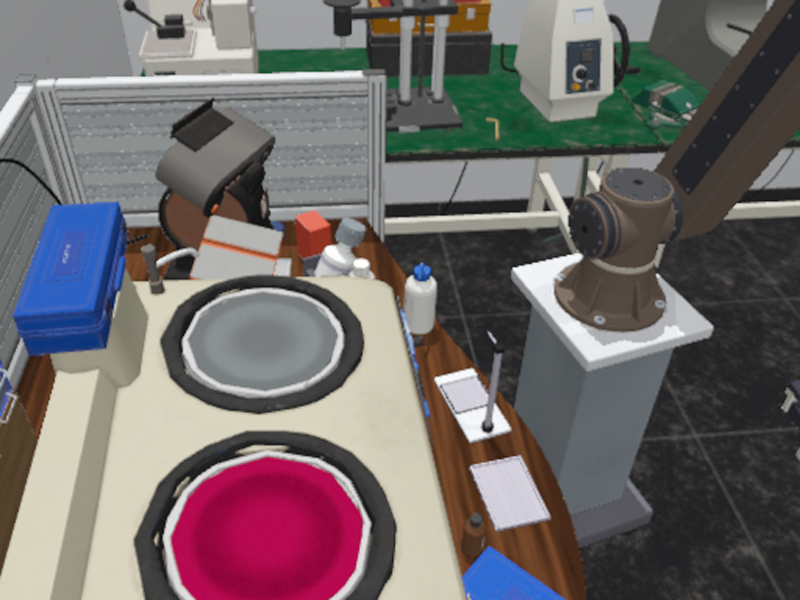

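View pics/top0.png

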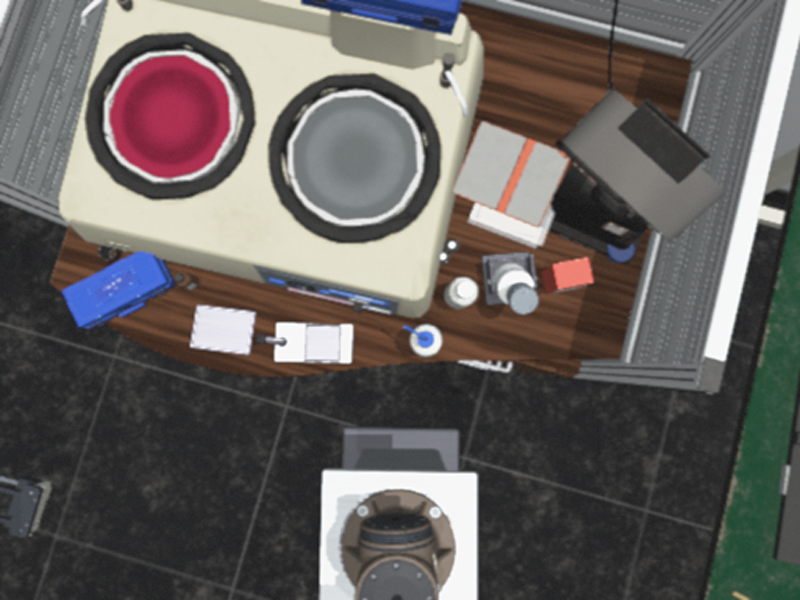

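The side view shows the cap at about (350,232), tray at (510,492) and stand at (472,405). The top view shows the cap at (522,297), tray at (223,330), mirror at (322,342), wash bottle at (426,342), white bottle at (461,291) and carton at (573,274).

```bash
python3 - <<'E'
from h import *
t=load('top')['color'][:,:,::-1]; s=load('side')['color'][:,:,::-1]
a=cv2.resize(t[155:215,300:390],(540,360),interpolation=cv2.INTER_CUBIC)   #x6
a2=cv2.resize(t[185:240,115:235],(720,330),interpolation=cv2.INTER_CUBIC) #x6
b=cv2.resize(s[130:220,180:290],(660,540),interpolation=cv2.INTER_CUBIC)
b2=cv2.resize(s[200:345,270:360],(360,580),interpolation=cv2.INTER_CUBIC) #x4
o=np.zeros((590,800,3),np.uint8); o[:540,:440]=cv2.resize(s[130:220,190:263],(440,540),interpolation=cv2.INTER_CUBIC); o[:580,440:800]=b2; cv2.imwrite('pics/c1.png',o)
o=np.zeros((600,800,3),np.uint8); o[:300,:450]=cv2.resize(a,(450,300)); o[300:575,:600]=cv2.resize(a2,(600,275)); cv2.imwrite('pics/c2.png',o)
E
```

```text
(no output)
```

View pics/c1.png

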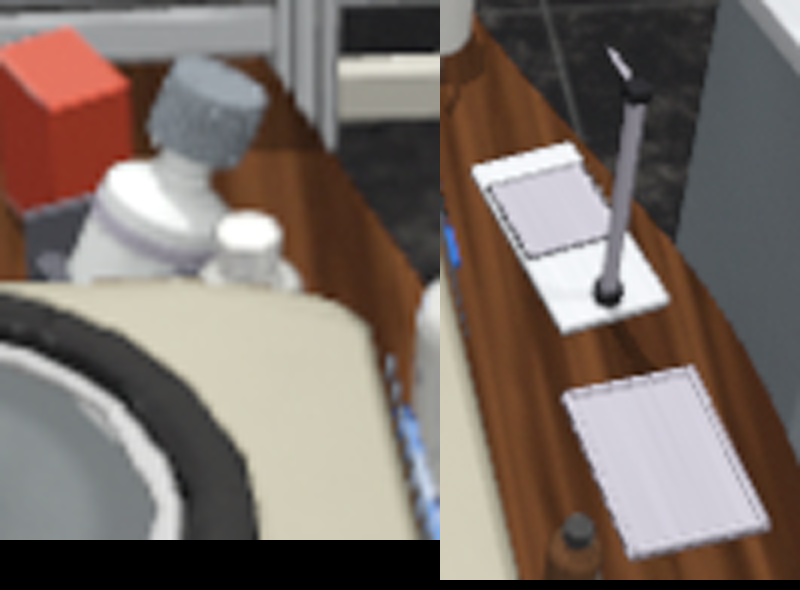

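View pics/c2.png

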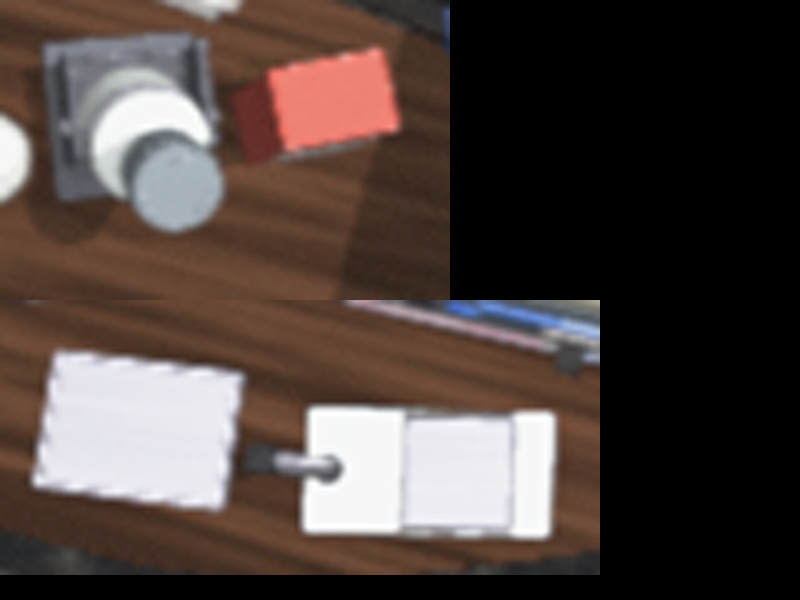

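The crops show the cap's grey silhouette clearly in both views (top centre ≈ (335.6,191.6), side ≈ (224.7,148.8) native px), plus mirror, pointer and tray corners.

```bash
python3 - <<'E'
from h import *
t=load('top'); s=load('side')
def sil(f,seed,box,lo,hi,smax):
    c=f['color'][box[1]:box[3],box[0]:box[2]]
    hsv=cv2.cvtColor(c,cv2.COLOR_RGB2HSV).astype(int)
    m=((hsv[:,:,2]>lo)&(hsv[:,:,2]<hi)&(c[:,:,2].astype(int)-c[:,:,0]>smax)).astype(np.uint8)
    n,l,st,ce=cv2.connectedComponentsWithStats(m,connectivity=4)
    k=l[seed[1]-box[1],seed[0]-box[0]]; h=cv2.convexHull(cv2.findContours((l==k).astype(np.uint8),0,1)[0][0])
    hm=cv2.fillConvexPoly(np.zeros_like(m),h,1); M=cv2.moments(hm,True)
    print(k,st[k],cv2.minAreaRect(h))
    return M['m10']/M['m00']+box[0],M['m01']/M['m00']+box[1]
ct=sil(t,(336,192),(315,175,350,205),60,215,5); cs=sil(s,(224,148),(205,130,245,165),60,215,5)
print(ct,cs)
print('cap',tri(ray(t,*ct),ray(s,*cs)))
# crops
T=lambda u,v:(300+u/5-.4,155+v/5-.4); B=lambda u,v:(115+u/5-.4,185+(v-300)/5-.4)
S=lambda u,v:(270+(u-440)/4-.4,200+v/4-.4)
print('tray',[onz(t,*B(*p),.008)[:2].round(4) for p in [(55,350),(245,373),(225,510),(33,487)]])
print('trayS',[onz(s,*S(*p),.008)[:2].round(4) for p in [(563,395),(693,367),(769,524),(633,557)]])
print('mirror',[onz(t,*B(*p),.005)[:2].round(4) for p in [(403,412),(513,417),(512,529),(401,525)]])
print('mirrorS',[onz(s,*S(*p),.005)[:2].round(4) for p in [(488,188),(580,165),(620,237),(528,258)]])
print('base',[onz(t,*B(*p),.003)[:2].round(4) for p in [(308,405),(556,410),(553,540),(301,533)]])
print('tip/post', [onz(t,*B(*p),.2)[:2].round(4) for p in [(255,459),(245,459)]],[onz(s,*S(*p),.2)[:2].round(4) for p in [(612,50),(637,92)]], 'postbase',onz(t,*B(330,468),0.005))
print('cradle',[onz(t,*T(*p),.05)[:2].round(4) for p in [(45,45),(205,35),(55,198)]])
print('wash',onz(t,*[(426*.64-.2),(342*.64-.2)],.14),'white',onz(t,461*.64-.2,291*.64-.2,.13))
print('carton',[onz(t,*T(*p),.106)[:2].round(4) for p in [(268,73),(378,50),(400,128),(283,152)]])
E
```

```text
5 [  9   6  20  20 304] ((18.5, 15.5), (19.0, 19.0), 90.0)
1 [ 10   9  19  19 247] ((18.599998474121094, 18.299999237060547), (16.54690170288086, 16.099689483642578), 26.56505012512207)
(334.0182370820669, 189.91793313069908) (223.72519083969465, 147.99618320610688)
cap (array([ 0.50460535, -0.2303744 ,  0.13120632]), np.float64(0.00132354067919552))
tray [array([0.4925, 0.4382]), array([0.4788, 0.3105]), array([0.388 , 0.3204]), array([0.4013, 0.4486])]
trayS [array([0.48  , 0.3145]), array([0.3897, 0.3231]), array([0.4037, 0.4459]), array([0.4923, 0.4381])]
mirror [array([0.4545, 0.205 ]), array([0.4522, 0.1318]), array([0.3783, 0.1307]), array([0.3798, 0.2041])]
mirrorS [array([0.45  , 0.1257]), array([0.3771, 0.1273]), array([0.3815, 0.2011]), array([0.4508, 0.1969])]
base [array([0.4584, 0.2688]), array([0.4573, 0.1035]), array([0.3715, 0.1036]), array([0.3736, 0.2706])]
tip/post [array([0.4157, 0.2555]), array([0.4156, 0.2612])] [array([0.4143, 0.2106]), array([0.4171, 0.2506])] postbase [0.41669567 0.25237018 0.005     ]
cradle [array([ 0.5968, -0.1646]), array([ 0.6045, -0.2673]), array([ 0.4979, -0.171 ])]
wash [ 0.41538689 -0.046841    0.14      ] white [ 0.51430927 -0.1133565   0.13      ]
carton [array([ 0.5713, -0.2939]), array([ 0.5863, -0.3612]), array([ 0.5383, -0.3737]), array([ 0.5226, -0.3025])]
```

```bash
cat >> h.py <<'E'
def pose(): 
    s=arm.get_state(); return np.array(s['eef_pos']),R.from_euler('xyz',s['ee_rot'])
def plan(wps,start=None):
    p,r=start or pose()
    for q,k in wps:
        d=r.inv().apply(np.array(q)-p)/.25; w=(r.inv()*k).as_rotvec()/(np.pi/4)
        print(np.round(d,3).tolist(),np.round(w,3).tolist(),'rows>=%.1f'%max(np.linalg.norm(d)*5,np.linalg.norm(w)*45/8.59))
        p,r=np.array(q),k
def down(y): return R.from_euler('xyz',[np.pi,0,y])
E
python3 - <<'E'
from h import *
plan([((.36,.5,.36),down(-.98)),((.52,.28,.36),down(-1.7)),((.52,.05,.36),down(-2.4)),((.44,-.2,.36),down(-3.05))])
E
```

```text
[0.924, 0.414, -0.536] [0.001, -0.001, 0.942] rows>=5.7
[1.087, -0.041, -0.0] [-0.0, -0.0, 0.917] rows>=5.4
[0.912, -0.119, -0.0] [0.0, -0.0, 0.891] rows>=4.7
[0.911, -0.521, -0.0] [0.0, -0.0, 0.828] rows>=5.2
```

Emit:
jog_arm --steps '[[[0,0,0,-0.3,0,0,0],[0,0.2,0.1,-0.536,0,0,0.2],[0,0.4,0.2,-0.536,0,0,0.4],[0,0.6,0.3,-0.536,0,0,0.6],[0,0.8,0.4,-0.536,0,0,0.8],[0,0.924,0.414,-0.536,0,0,0.942],[0,0.924,0.414,-0.536,0,0,0.942]]]'

```text
t: 0.85
eef_pos: [0.3621, 0.4982, 0.3613]
ee_rot: [-3.141, 0.0, -0.986]
force: [0.3, 1.6, 0.2]
width: 0.0876
gripper_force: 0.0
```

Emit:
jog_arm --steps '[[[0,0.2,0,0,0,0,0.18],[0,0.4,0,0,0,0,0.36],[0,0.6,0,0,0,0,0.55],[0,0.8,0,0,0,0,0.73],[0,1.0,-0.04,0,0,0,0.917],[0,1.0,-0.04,0,0,0,0.917]]]'

```text
t: 1.45
eef_pos: [0.5104, 0.2941, 0.3604]
ee_rot: [-3.141, -0.001, -1.71]
force: [-0.2, 1.0, -0.5]
width: 0.0877
gripper_force: 0.0
```

Emit:
jog_arm --steps '[[[0,0.18,0,0,0,0,0.18],[0,0.36,-0.05,0,0,0,0.36],[0,0.55,-0.1,0,0,0,0.54],[0,0.74,-0.12,0,0,0,0.72],[0,0.93,-0.12,0,0,0,0.891],[0,0.93,-0.12,0,0,0,0.891]]]'

```text
t: 2.05
eef_pos: [0.5065, 0.0599, 0.3612]
ee_rot: [-3.141, 0.0, -2.407]
force: [0.0, 0.6, 1.2]
width: 0.0874
gripper_force: 0.0
```

Emit:
jog_arm --steps '[[[0,0.17,-0.1,0,0,0,0.15],[0,0.34,-0.2,0,0,0,0.3],[0,0.51,-0.3,0,0,0,0.45],[0,0.68,-0.4,0,0,0,0.6],[0,0.8,-0.47,0,0,0,0.75],[0,0.91,-0.52,0,0,0,0.828],[0,0.91,-0.52,0,0,0,0.828],[0,0.91,-0.52,0,0,0,0.828]]]'

```text
t: 2.85
eef_pos: [0.4277, -0.1858, 0.3604]
ee_rot: [3.141, 0.0, -3.05]
force: [0.1, -0.1, -0.3]
width: 0.0878
gripper_force: 0.0
```

```bash
python3 - <<'E'
from h import *
f=grab('wrist'); print(pose()[0],pose()[1].as_euler('xyz'),arm.get_state()['q'],arm.get_state()['t'])
print(proj(f,[.505,-.23,.131]))
cv2.imwrite('pics/w1.png',cv2.resize(f['color'][:,:,::-1],(800,600),interpolation=cv2.INTER_CUBIC))
E
```

```text
[ 0.42792285 -0.18531134  0.36041174] [ 3.14132078e+00 -6.72658412e-05 -3.04893463e+00] [ 1.49774238e-02 -5.72815861e-02 -1.89046439e-01 -2.68156526e-04
 -1.43911964e+00 -1.49308052e+00] 2.9
[219.6659547  213.50170799]
```

View pics/w1.png

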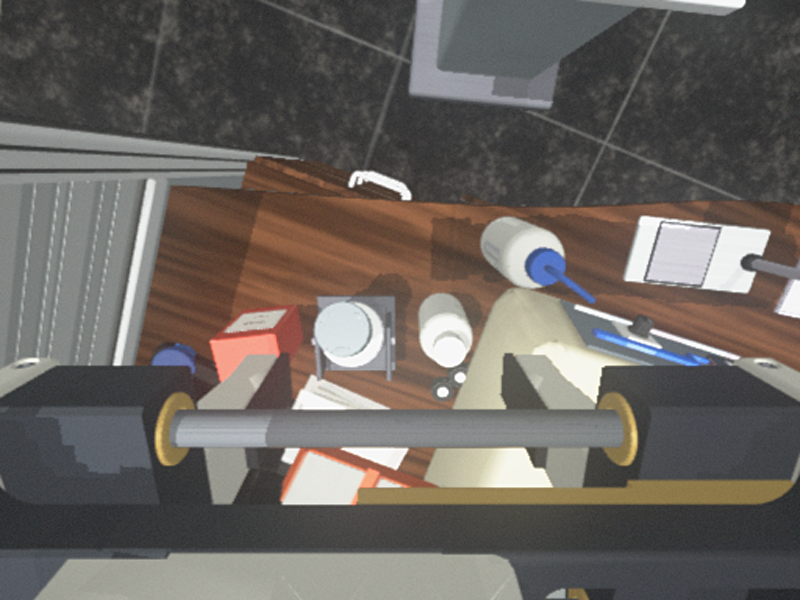

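The wrist picture shows the cap top at about (342,332), nearly along the bottle axis, with the cradle at (355,337), white bottle to the right at (447,330) and carton on the left at (257,335). I move to a tilted stand-off on the estimated axis for a closer look.

```bash
cat >> h.py <<'E'
def axis(a,t=np.radians(25)): return np.array([-np.sin(t)*np.cos(a),-np.sin(t)*np.sin(a),np.cos(t)])
def capR(n,psi=0):
    z=-n; y=np.cross(z,[-1,0,0]); y/=np.linalg.norm(y); x=np.cross(y,z)
    return R.from_matrix(np.c_[x,y,z])*R.from_rotvec([0,0,-psi])   # psi anticlockwise seen from above
E
python3 - <<'E'
from h import *
n=axis(np.radians(6)); c=np.array([.505,-.23,.131])
plan([(c+n*.12,capR(n))])
E
```

```text
[-0.088, -0.209, 0.483] [-0.035, -0.555, 0.129] rows>=3.0
```

Emit:
jog_arm --steps '[[[0,-0.03,-0.07,0.1,-0.01,-0.19,0.04],[0,-0.06,-0.14,0.25,-0.02,-0.37,0.08],[0,-0.088,-0.209,0.4,-0.035,-0.555,0.129],[0,-0.088,-0.209,0.483,-0.035,-0.555,0.129],[0,-0.088,-0.209,0.483,-0.035,-0.555,0.129],[0,-0.088,-0.209,0.483,-0.035,-0.555,0.129],[0,-0.088,-0.209,0.483,-0.035,-0.555,0.129]]]'

```text
t: 3.6
eef_pos: [0.4562, -0.2353, 0.2417]
ee_rot: [3.09, 0.435, 3.122]
force: [-0.8, -0.4, 1.2]
width: 0.0875
gripper_force: 0.0
```

```bash
python3 - <<'E'
from h import *
f=grab('wrist'); print(pose()[0],arm.get_state()['q'],arm.get_state()['t'],arm.get_state()['force'])
n=axis(np.radians(6)); c=np.array([.505,-.23,.131])
print(proj(f,c),proj(f,c+n*.019),proj(f,c-n*.043))
plan([(c+n*.12,capR(n))])
cv2.imwrite('pics/w2.png',cv2.resize(f['color'][:,:,::-1],(800,600),interpolation=cv2.INTER_CUBIC))
E
```

```text
[ 0.45610926 -0.23525018  0.24158643] [-0.19774065 -0.12259909 -0.52072917 -0.18344685 -0.76022288 -1.27516855] 3.65 [ 0.0950502  -0.23839738  0.53249025]
[252.57526683 185.75625087] [252.52447072 190.95502265] [252.66973973 176.08733999]
[0.009, -0.001, 0.004] [-0.001, 0.003, 0.003] rows>=0.0
```

View pics/w2.png

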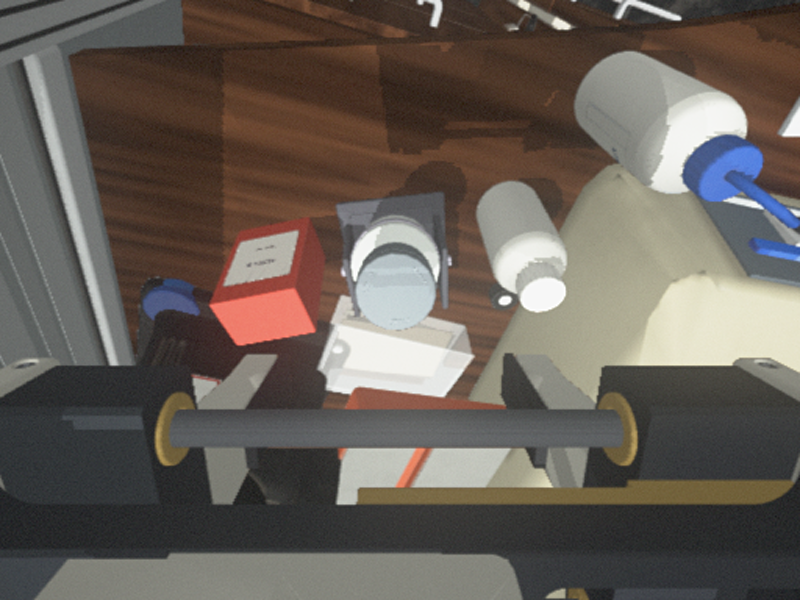

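The closer view shows the cap top disc at (396,292) of 800x600 px, the bottle body centred at column 395 behind it, so the azimuth guess of 6° looks right; the cap sits some 4 px higher than predicted.

```bash
python3 - <<'E'
from h import *
from scipy.optimize import least_squares
f=load('wrist'); t=load('top'); s=load('side')
b=(215,120,300,215); c=f['color'][b[1]:b[3],b[0]:b[2]].astype(int)
print('px cap',c[187-120,253-215],'side',c[165-120,253-215],'white',c[150-120,253-215])
d=c[:,:,2]-c[:,:,0]; v=c.max(2)
m=((d>8)&(v>120)).astype(np.uint8); n_,l,st,_=cv2.connectedComponentsWithStats(m,connectivity=4)
k=l[187-120,253-215]; h=cv2.convexHull(max(cv2.findContours((l==k).astype(np.uint8),0,1)[0],key=len))
e=cv2.fitEllipse(h); print('top ellipse',st[k],e[0][0]+b[0],e[0][1]+b[1],e[1:])
for r in range(130,175,6):
    row=c[r-120]; w=np.where((row.min(1)>150))[0]; print(r,(w.min()+215,w.max()+215,(w.min()+w.max())/2+215) if len(w) else None)
eu,ev=e[0][0]+b[0],e[0][1]+b[1]
for a in (0,6,12):
    n=axis(np.radians(a))
    res=lambda p:np.r_[(proj(f,p+.019*n)-[eu,ev])/.97*1,(proj(t,p)-[334.,189.9])/.335,(proj(s,p)-[223.7,148.])/.36]
    o=least_squares(res,[.5,-.23,.13]); print(a,o.x,res(o.x).round(2))
    print('  shoulder px',proj(f,o.x-n*.043),proj(f,o.x-n*.1))
E
```

```text
px cap [196 211 213] side [181 191 196] white [200 206 199]
top ellipse [  12   42   52   49 1940] 252.61450958251953 186.01021575927734 ((48.56614685058594, 50.85641860961914), 82.74241638183594)
130 None
136 None
142 (np.int64(245), np.int64(261), np.float64(253.0))
148 (np.int64(233), np.int64(271), np.float64(252.0))
154 (np.int64(228), np.int64(276), np.float64(252.0))
160 (np.int64(226), np.int64(279), np.float64(252.5))
166 (np.int64(225), np.int64(288), np.float64(256.5))
172 (np.int64(219), np.int64(280), np.float64(249.5))
0 [ 0.50361077 -0.23118434  0.12800653] [-0.58  2.    0.55  0.78  1.27  1.85]
  shoulder px [250.0713247  173.82185849] [248.78180589 164.63789592]
6 [ 0.50356967 -0.23076616  0.12823043] [-0.99  2.16  0.17  0.8   1.42  1.88]
  shoulder px [251.95091442 173.79471154] [252.1458768  164.49128624]
12 [ 0.50351645 -0.23036198  0.12840769] [-1.42  2.36 -0.2   0.83  1.57  1.93]
  shoulder px [253.80325683 173.61118671] [255.47069205 164.06011311]
```

```bash
python3 - <<'E'
from h import *
n=axis(np.radians(4.5)); c=np.array([.5036,-.2308,.1282]); ps=np.radians(-35)
plan([(c+n*.05,capR(n,ps)),(c-n*.010,capR(n,ps))])
E
```

```text
[0.019, -0.002, 0.292] [0.013, -0.003, 0.774] rows>=4.1
[-0.0, 0.0, 0.24] [0.0, 0.0, 0.0] rows>=1.2
```

Emit:
jog_arm --steps '[[[0,0.019,0,0.05,0.01,0,0.15],[0,0.019,0,0.1,0.013,0,0.32],[0,0.019,0,0.15,0.013,0,0.48],[0,0.019,0,0.2,0.013,0,0.64],[0,0.019,0,0.25,0.013,0,0.774],[0,0.019,0,0.292,0.013,-0.003,0.774],[0,0.019,0,0.292,0.013,-0.003,0.774],[0,0.019,0,0.292,0.013,-0.003,0.774]]]'

```text
t: 4.45
eef_pos: [0.4812, -0.2323, 0.172]
ee_rot: [2.852, 0.329, 2.475]
force: [-0.3, -0.6, 0.7]
width: 0.0869
gripper_force: 0.0
```

```bash
python3 - <<'E'
from h import *
f=grab('wrist'); print(arm.get_state()['q'],arm.get_state()['t'],arm.get_state()['force'])
n=axis(np.radians(4.5)); c=np.array([.5036,-.2308,.1282]); ps=np.radians(-35)
plan([(c-n*.010,capR(n,ps))])
print(proj(f,c+.019*n))
cv2.imwrite('pics/w3.png',cv2.resize(f['color'][:,:,::-1],(800,600),interpolation=cv2.INTER_CUBIC))
b=(200,100,330,240); c=f['color'][b[1]:b[3],b[0]:b[2]].astype(int)
m=((c[:,:,2]-c[:,:,0]>8)&(c.max(2)>120)).astype(np.uint8); n_,l,st,ce=cv2.connectedComponentsWithStats(m,connectivity=4)
k=1+st[1:,4].argmax(); h=cv2.convexHull(max(cv2.findContours((l==k).astype(np.uint8),0,1)[0],key=len))
e=cv2.fitEllipse(h); print('top ellipse',st[k],e[0][0]+b[0],e[0][1]+b[1],e[1:])
E
```

```text
[-0.16594195 -0.01482895 -0.59725995 -0.18975147 -0.57280492 -1.88577805] 4.5 [-0.88424734  0.10416813  1.04976563]
[-0.006, 0.004, 0.238] [-0.001, -0.001, 0.0] rows>=1.2
[254.8023984  223.78243832]
top ellipse [  21   89   68   51 2859] 254.65737533569336 220.3177719116211 ((61.86286163330078, 68.1906967163086), 83.43721771240234)
```

View pics/w3.png

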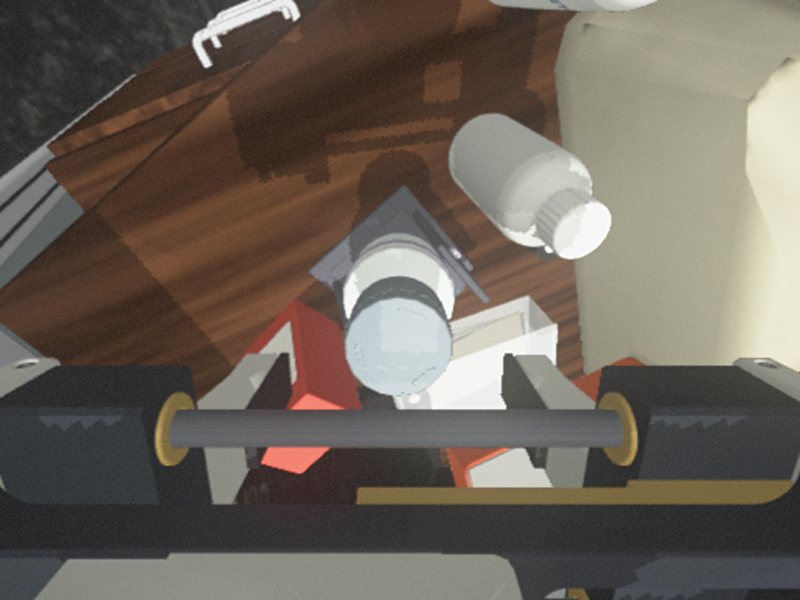

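The cap's top is centred between the fingers (398,346), the body behind it at column 400, and carton and white bottle are clear of the fingers. I descend and grip.

Emit:
jog_arm --steps '[[[0,0,0.004,0.06,0,0,0],[0,0,0.004,0.12,0,0,0],[0,0,0.004,0.18,0,0,0],[0,0,0.004,0.238,0,0,0],[0,0,0.004,0.238,0,0,0],[0,0,0.004,0.238,0,0,0]]]'

```text
t: 5.1
eef_pos: [0.5064, -0.2298, 0.1186]
ee_rot: [2.851, 0.328, 2.473]
force: [0.1, 0.1, 0.3]
width: 0.0876
gripper_force: 0.0
```

Emit:
jog_arm --steps '[[[120,0,0,0,0,0,0],[140,0,0,0,0,0,0],[180,0,0,0,0,0,0],[220,0,0,0,0,0,0],[255,0,0,0,0,0,0],[255,0,0,0,0,0,0],[255,0,0,0,0,0,0],[255,0,0,0,0,0,0]]]' --newtons 10

```text
t: 5.9
eef_pos: [0.5065, -0.2296, 0.1182]
ee_rot: [2.85, 0.328, 2.472]
force: [-1.1, 3.0, 5.3]
width: 0.0536
gripper_force: 10.0
```

Emit:
jog_arm --steps '[[[255,0,0,0,0,0,0],[255,0,0,0,0,0,0],[255,0,0,0,0,0,0],[255,0,0,0.008,0,0,0],[255,0,0,0.016,0,0,0],[255,0,0,0.024,0,0,0],[255,0,0,0.024,0,0,0],[255,0,0,0.024,0,0,0]]]' --newtons 45

```text
t: 6.7
eef_pos: [0.5089, -0.2294, 0.1131]
ee_rot: [2.85, 0.328, 2.472]
force: [-4.8, 4.4, 11.7]
width: 0.0526
gripper_force: 45.0
```

```bash
cat > st.py <<'E'
from h import *
s=arm.get_state(); n=axis(np.radians(4.5)); c=np.array([.5036,-.2308,.1282])
p,r=pose(); F=np.array(s['force']); print('t',s['t'],'pos along n from c mm',(p-c)@n*1e3,'F.n',F@n,'F tool',r.inv().apply(F).round(1),'M tool',r.inv().apply(s['moment']).round(2),s['width'],s['gripper_force'],'q6',s['q'][5],'M',np.array(s['moment']).round(2))
E
python3 st.py
```

```text
t 6.7 pos along n from c mm -15.950884735556468 F.n 12.44471810615188 F tool [  2.4   4.3 -12.4] M tool [-0.35  2.05 -0.02] 0.05258664313465219 45.003173294244334 q6 -1.8493232906741262 M [1.32 1.45 0.69]
```

Emit:
jog_arm --steps '[[[255,0,0,0.003,0,0,0],[255,0,0,0.003,0,0,-0.1],[255,0,0,0.003,0,0,-0.22],[255,0,0,0.003,0,0,-0.36],[255,0,0,0.003,0,0,-0.5],[255,0,0,0.003,0,0,-0.64],[255,0,0,0.003,0,0,-0.8],[255,0,0,0.003,0,0,-0.8]]]'

```text
t: 7.5
eef_pos: [0.5098, -0.2301, 0.113]
ee_rot: [3.111, 0.436, -3.137]
force: [-4.9, -0.9, 11.9]
width: 0.053
gripper_force: 45.0
```

```bash
python3 st.py
```

```text
t 7.5 pos along n from c mm -16.36642985690091 F.n 12.914081110031317 F tool [ -0.6  -0.5 -12.9] M tool [ 0.09  1.25 -0.03] 0.05295051997699706 45.00203453714269 q6 -1.2159898544195753 M [-0.12  1.25  0.02]
```

Emit:
jog_arm --steps '[[[255,0,0,0,0,0,-0.1],[255,0,0,0,0,0,-0.24],[255,0,0,0,0,0,-0.38],[255,0,0,0,0,0,-0.52],[255,0,0,0,0,0,-0.66],[255,0,0,0,0,0,-0.8],[255,0,0,0,0,0,-0.8],[255,0,0,0,0,0,-0.8]]]'

```text
t: 8.3
eef_pos: [0.5099, -0.2302, 0.1132]
ee_rot: [-2.899, 0.367, -2.46]
force: [-5.3, -0.4, 11.3]
width: 0.0531
gripper_force: 45.0
```

```bash
python3 st.py
```

```text
t 8.3 pos along n from c mm -16.31019254969787 F.n 12.516600280891838 F tool [  0.    0.  -12.5] M tool [-0.7   1.04 -0.01] 0.05306823273354169 45.00356727903713 q6 -0.5917922822488609 M [-0.07  1.25  0.03]
```

Emit:
jog_arm --steps '[[[255,0,0,-0.01,0,0,0],[255,0,0,-0.02,0,0,0],[255,0,0,-0.03,0,0,0],[255,0,0,-0.04,0,0,0],[255,0,0,-0.05,0,0,0],[255,0,0,-0.06,0,0,0],[255,0,0,-0.06,0,0,0]]]'

```text
t: 9.0
eef_pos: [0.5027, -0.2299, 0.1254]
ee_rot: [-2.901, 0.366, -2.462]
force: [0.5, 0.7, -0.7]
width: 0.0529
gripper_force: 45.0
```

```bash
python3 st.py
```

```text
t 9.0 pos along n from c mm -2.150344839119434 F.n -0.8941461512336731 F tool [-0.5  0.4  0.9] M tool [-0.71  1.1  -0.  ] 0.05289812820384511 44.99482625791679 q6 -0.6045226287558021 M [-0.08  1.31  0.01]
```

Emit:
jog_arm --steps '[[[255,0,0,-0.05,0,0,0],[255,0,0,-0.1,0,0,0],[255,0,0,-0.15,0,0,0],[255,0,0,-0.2,0,0,0],[255,0,0,-0.26,0,0,0],[255,0,0,-0.32,0,0,0],[255,0,0,-0.36,0,0,0],[255,0,0,-0.36,0,0,0]]]'

```text
t: 9.8
eef_pos: [0.4653, -0.2332, 0.2093]
ee_rot: [-2.898, 0.368, -2.461]
force: [0.8, -1.3, -1.0]
width: 0.0533
gripper_force: 45.0
```

```bash
python3 - <<'E'
from h import *
f=grab('side'); t=grab('top'); import st
c=np.array([.5036,-.2308,.1282])
o=np.zeros((600,800,3),np.uint8)
o[:,:400]=cv2.resize(f['color'][100:220,190:270,::-1],(400,600),interpolation=cv2.INTER_CUBIC)
o[:,400:]=cv2.resize(t['color'][120:240,290:370,::-1],(400,600),interpolation=cv2.INTER_CUBIC)
cv2.imwrite('pics/c3.png',o)
V=np.array([.415,.167,.2])
zz=.30
plan([((.46,-.18,zz),down(-2.4)),((.47,.02,zz),down(-1.9)),((.415,.165,.26),down(-1.571)),((.415,.167,.19),down(-1.571))])
E
```

```text
t 9.9 pos along n from c mm 88.00577672983304 F.n -0.702355196983551 F tool [-0.2 -0.   0.7] M tool [-0.8   1.12  0.06] 0.05307894916044822 44.99481021355254 q6 -0.6485973561768236 M [-0.01  1.38 -0.02]
[-0.243, 0.099, -0.338] [-0.317, 0.455, -0.134] rows>=3.0
[-0.57, 0.563, 0.0] [0.0, 0.0, -0.637] rows>=4.0
[-0.478, 0.396, 0.16] [-0.0, 0.0, -0.419] rows>=3.2
[-0.008, 0.0, 0.28] [0.0, 0.0, 0.0] rows>=1.4
```

View pics/c3.png

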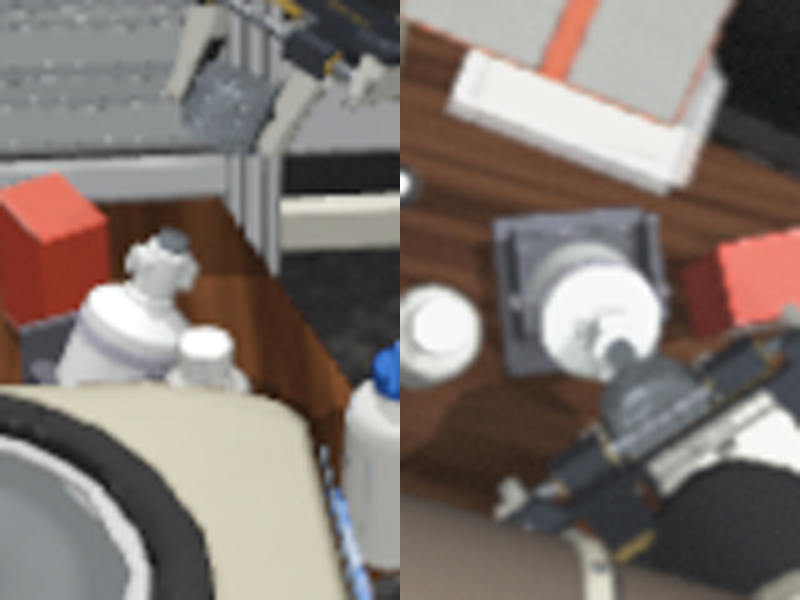

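The cap is off: the side crop shows it between the fingers at about (230,105) with the bare neck at (170,245); the bottles and carton are unmoved. Next, level it and carry it to the viewing stand.

Emit:
jog_arm --steps '[[[255,-0.06,0.02,-0.12,-0.08,0.11,-0.03],[255,-0.12,0.05,-0.24,-0.16,0.23,-0.07],[255,-0.18,0.08,-0.338,-0.24,0.34,-0.1],[255,-0.243,0.099,-0.338,-0.317,0.455,-0.134],[255,-0.243,0.099,-0.338,-0.317,0.455,-0.134],[255,-0.243,0.099,-0.338,-0.317,0.455,-0.134]]]'

```text
t: 10.5
eef_pos: [0.4609, -0.1793, 0.2982]
ee_rot: [3.139, -0.002, -2.398]
force: [-0.6, -0.3, -0.6]
width: 0.0532
gripper_force: 45.0
```

Emit:
jog_arm --steps '[[[255,-0.1,0.1,0,0,0,-0.1],[255,-0.2,0.2,0,0,0,-0.2],[255,-0.3,0.3,0,0,0,-0.32],[255,-0.4,0.4,0,0,0,-0.44],[255,-0.5,0.5,0,0,0,-0.56],[255,-0.57,0.563,0,0,0,-0.637],[255,-0.57,0.563,0,0,0,-0.637],[255,-0.57,0.563,0,0,0,-0.637]]]'

```text
t: 11.3
eef_pos: [0.4696, 0.0198, 0.2993]
ee_rot: [3.141, -0.001, -1.899]
force: [0.0, -0.1, -0.1]
width: 0.0529
gripper_force: 45.0
```

Emit:
jog_arm --steps '[[[255,-0.1,0.08,0,0,0,-0.1],[255,-0.2,0.16,0,0,0,-0.2],[255,-0.3,0.24,0,0,0,-0.3],[255,-0.4,0.32,0,0,0,-0.419],[255,-0.478,0.396,0,0,0,-0.419],[255,-0.478,0.396,0,0,0,-0.419],[255,-0.478,0.396,0.08,0,0,-0.419],[255,-0.478,0.396,0.08,0,0,-0.419]]]'

```text
t: 12.1
eef_pos: [0.4139, 0.1633, 0.2777]
ee_rot: [3.138, -0.002, -1.572]
force: [-0.5, -0.1, -0.5]
width: 0.0532
gripper_force: 45.0
```

```bash
python3 - <<'E'
from h import *
f=grab('side'); t=grab('top'); p,r=pose(); print(p,r.as_euler('xyz'),arm.get_state()['t'],arm.get_state()['force'])
q=p+[0,0,.01]; a=proj(f,q); b=proj(t,q); print(a,b)
u,v=int(a[0]),int(a[1]); o=np.zeros((600,800,3),np.uint8)
o[:,:]=cv2.resize(f['color'][v-50:v+85,u-90:u+90,::-1],(800,600),interpolation=cv2.INTER_CUBIC); print(u-90,v-50,800/180)
cv2.imwrite('pics/c4.png',o)
plan([((.415,.167,.19),down(-1.571))])
E
```

```text
[0.4151194  0.16380124 0.2798603 ] [ 3.14061913e+00 -1.34827914e-03 -1.57187618e+00] 12.2 [ 3.91930703e-01 -2.02565985e-01 -3.46081074e-04]
[307.48344277 173.27077086] [192.69861166 215.89713566]
217 123 4.444444444444445
[-0.013, 0.0, 0.359] [0.001, -0.002, -0.001] rows>=1.8
```

View pics/c4.png

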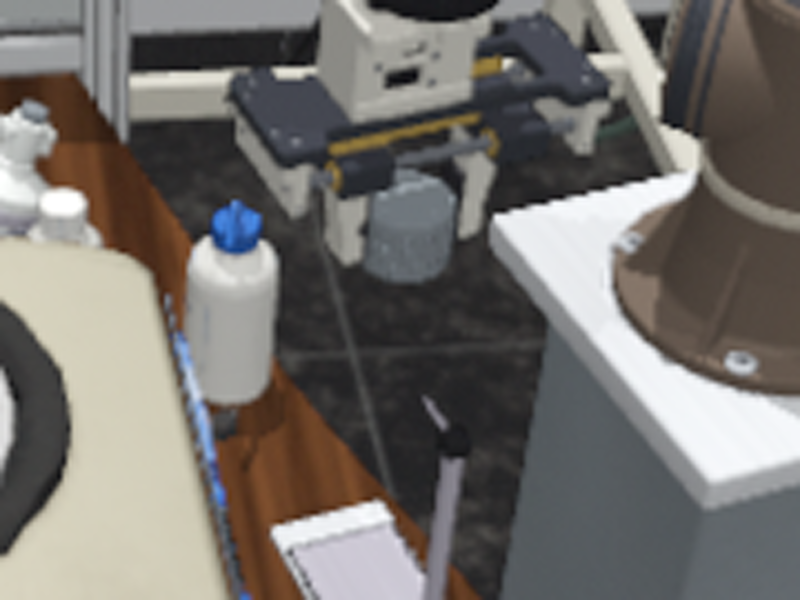

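The side crop shows the cap level between the fingers, centre at (410,227), within about 1 px of where the tool pose predicts; the pointer tip is at (428,400) and clear. Lower to the viewing height.

Emit:
jog_arm --steps '[[[255,-0.01,0,0.08,0,0,0],[255,-0.01,0,0.16,0,0,0],[255,-0.01,0,0.24,0,0,0],[255,-0.01,0,0.3,0,0,0],[255,-0.01,0,0.34,0,0,0],[255,-0.01,0,0.36,0,0,0],[255,-0.01,0,0.36,0,0,0],[255,-0.01,0,0.36,0,0,0]]]'

```text
t: 13.0
eef_pos: [0.4154, 0.1676, 0.1905]
ee_rot: [-3.141, 0.0, -1.57]
force: [-0.4, 0.7, -0.1]
width: 0.0529
gripper_force: 45.0
```

```bash
python3 - <<'E'
from h import *
f=grab('side'); t=grab('top'); p,r=pose(); print(p,r.as_euler('xyz'),arm.get_state()['t'],arm.get_state()['force'])
q=p+[0,0,.01]; a=proj(f,q); print(a)
u,v=int(a[0]),int(a[1]); 
print(u-40,v-33,10, 'viewpt px',proj(f,[.4155,.166,.2]),'tip pred',proj(f,[.4155,.208,.2]))
cv2.imwrite('pics/c5.png',cv2.resize(f['color'][v-33:v+27,u-40:u+40,::-1],(800,600),interpolation=cv2.INTER_CUBIC))
plan([((.4155,.166,.19),down(-1.571))])
E
```

```text
[0.41535535 0.16775276 0.19056526] [-3.14115187e+00  3.24379956e-04 -1.57009905e+00] 13.1 [ 0.30593315 -0.04386596 -1.13991378]
[304.84676968 201.60762593]
264 168 10 viewpt px [304.48162109 201.36964931] tip pred [311.71952289 211.56666083]
[0.007, -0.001, 0.002] [-0.001, 0.0, 0.001] rows>=0.0
```

View pics/c5.png

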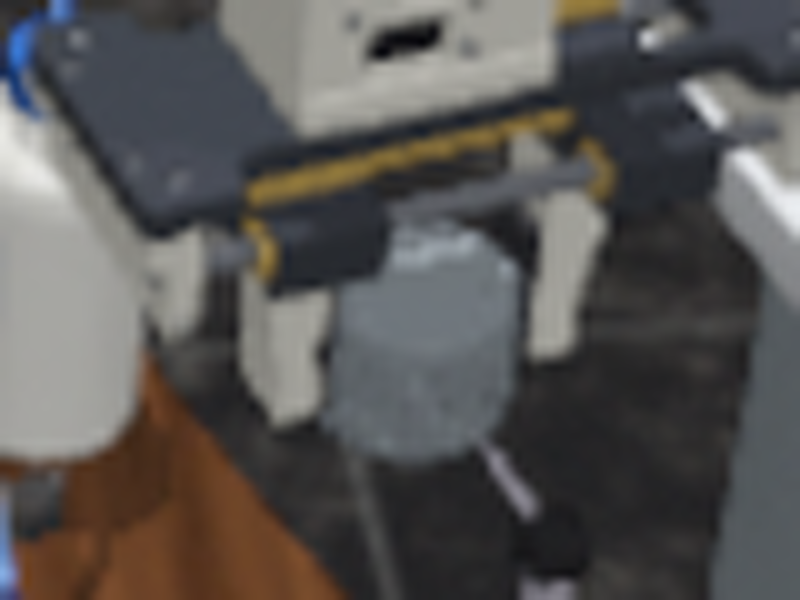

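The cap hangs level over the mirror with its centre at about (422,345) in this crop; the pointer tip at (482,440) points at it and matches my predicted tip pixel, so the pose is right within 2–3 mm. I trim 2 mm in y and hold still.

Emit:
jog_arm --steps '[[[255,0.008,0,0,0,0,0],[255,0.008,0,0,0,0,0],[255,0.008,0,0,0,0,0],[255,0.008,0,0,0,0,0],[255,0.008,0,0,0,0,0],[255,0.008,0,0,0,0,0],[255,0.008,0,0,0,0,0],[255,0.008,0,0,0,0,0]]]'

```text
t: 13.9
eef_pos: [0.4149, 0.1655, 0.1898]
ee_rot: [3.141, -0.001, -1.57]
force: [0.6, 0.3, -0.6]
width: 0.053
gripper_force: 45.0
```

Emit:
jog_arm --steps '[[[255,0,0,0,0,0,0],[255,0,0,0,0,0,0],[255,0,0,0,0,0,0],[255,0,0,0,0,0,0],[255,0,0,0,0,0,0],[255,0,0,0,0,0,0],[255,0,0,0,0,0,0],[255,0,0,0,0,0,0]]]'

```text
t: 14.7
eef_pos: [0.415, 0.1655, 0.1898]
ee_rot: [3.141, -0.0, -1.57]
force: [0.4, 0.4, -1.2]
width: 0.0532
gripper_force: 45.0
```

Emit:
jog_arm --steps '[[[255,0,0,0,0,0,0],[255,0,0,0,0,0,0],[255,0,0,0,0,0,0],[255,0,0,0,0,0,0],[255,0,0,0,0,0,0],[255,0,0,0,0,0,0],[255,0,0,0,0,0,0],[255,0,0,0,0,0,0]]]'

```text
t: 15.5
eef_pos: [0.4149, 0.1655, 0.1898]
ee_rot: [3.141, -0.0, -1.57]
force: [-0.0, -0.3, 0.2]
width: 0.0531
gripper_force: 45.0
```

Emit:
jog_arm --steps '[[[255,0,0,0,0,0,0],[255,0,0,0,0,0,0],[255,0,0,0,0,0,0],[255,0,0,0,0,0,0],[255,0,0,0,0,0,0],[255,0,0,0,0,0,0],[255,0,0,0,0,0,0],[255,0,0,0,0,0,0]]]'

```text
t: 16.3
eef_pos: [0.415, 0.1655, 0.1898]
ee_rot: [3.141, -0.0, -1.57]
force: [0.4, 0.7, -0.3]
width: 0.053
gripper_force: 45.0
```

```bash
python3 - <<'E'
from h import *
T=np.array([.4405,.380,.004]); y=-np.pi-np.radians(6)
print(pose()[0],arm.get_state()['t'])
plan([((.415,.167,.29),down(-1.571)),((.44,.28,.29),down(-2.3)),((.4405,.380,.16),down(-3.0)),((.4405,.38,.06),down(y)),((.4405,.38,.016),down(y))])
print(); plan([((.4405,.38,.16),down(-.105))],((.415,.167,.29),down(-1.571)))
E
```

```text
[0.41497968 0.16546077 0.18982792] 16.3
[-0.006, 0.0, -0.401] [0.001, -0.001, 0.001] rows>=2.0
[-0.452, -0.1, -0.0] [0.0, -0.0, 0.928] rows>=4.9
[-0.3, 0.265, 0.52] [-0.0, -0.0, 0.891] rows>=4.7
[0.0, -0.0, 0.4] [0.0, -0.0, 0.314] rows>=2.0
[0.0, -0.0, 0.176] [0.0, 0.0, 0.0] rows>=0.9

[-0.852, -0.102, 0.52] [0.0, 0.0, -1.867] rows>=9.8
```

Held for 3.2 s at the viewing point. Now lift over the post and carry to the tray with the fingers along the tray's y.

Emit:
jog_arm --steps '[[[255,0,0,-0.1,0,0,0],[255,0,0,-0.2,0,0,0],[255,0,0,-0.3,0,0,0],[255,0,0,-0.4,0,0,0],[255,0,0,-0.4,0,0,0],[255,0,0,-0.4,0,0,0]]]'

```text
t: 16.9
eef_pos: [0.415, 0.1657, 0.29]
ee_rot: [3.142, 0.001, -1.57]
force: [-0.9, -0.2, -1.0]
width: 0.0527
gripper_force: 45.0
```

Emit:
jog_arm --steps '[[[255,-0.08,-0.01,0,0,0,0.15],[255,-0.16,-0.03,0,0,0,0.3],[255,-0.24,-0.05,0,0,0,0.45],[255,-0.32,-0.07,0,0,0,0.6],[255,-0.4,-0.09,0,0,0,0.75],[255,-0.452,-0.1,0,0,0,0.928],[255,-0.452,-0.1,0,0,0,0.928],[255,-0.452,-0.1,0,0,0,0.928]]]'

```text
t: 17.7
eef_pos: [0.4395, 0.2781, 0.2885]
ee_rot: [3.141, -0.003, -2.296]
force: [-0.2, -0.4, -0.7]
width: 0.053
gripper_force: 45.0
```

Emit:
jog_arm --steps '[[[255,-0.05,0.05,0,0,0,0.15],[255,-0.1,0.1,0,0,0,0.3],[255,-0.15,0.14,0,0,0,0.45],[255,-0.2,0.18,0,0,0,0.6],[255,-0.25,0.22,0,0,0,0.75],[255,-0.3,0.265,0,0,0,0.891],[255,-0.3,0.265,0,0,0,0.891],[255,-0.3,0.265,0,0,0,0.891]]]'

```text
t: 18.5
eef_pos: [0.4402, 0.3779, 0.2893]
ee_rot: [-3.14, -0.001, -2.995]
force: [-0.3, 0.3, -0.1]
width: 0.0528
gripper_force: 45.0
```

```bash
python3 - <<'E'
from h import *
y=-np.pi-np.radians(6)
print(pose()[0],pose()[1].as_euler('xyz'),arm.get_state()['t'],arm.get_state()['q'])
plan([((.4405,.38,.06),down(y)),((.4405,.38,.018),down(y))])
E
```

```text
[0.44015512 0.37789207 0.28928783] [-3.14048732e+00 -1.31091463e-03 -2.99491720e+00] 18.5 [ 1.04616070e+00  1.69675049e-01 -1.01916370e-01 -3.51654137e-04
 -1.30088581e+00 -2.47018680e+00]
[-0.004, 0.009, 0.917] [-0.002, -0.001, 0.32] rows>=4.6
[0.0, -0.0, 0.168] [0.0, 0.0, 0.0] rows>=0.8
```

Emit:
jog_arm --steps '[[[255,-0.004,0.009,0,0,0,0.16],[255,-0.004,0.009,0.1,0,0,0.32],[255,-0.004,0.009,0.28,0,0,0.32],[255,-0.004,0.009,0.46,0,0,0.32],[255,-0.004,0.009,0.64,0,0,0.32],[255,-0.004,0.009,0.8,0,0,0.32],[255,-0.004,0.009,0.917,0,0,0.32],[255,-0.004,0.009,0.917,0,0,0.32]]]'

```text
t: 19.3
eef_pos: [0.4392, 0.3773, 0.0567]
ee_rot: [-3.134, -0.004, 3.034]
force: [0.3, 0.7, -0.3]
width: 0.0532
gripper_force: 45.0
```

```bash
python3 - <<'E'
from h import *
y=-np.pi-np.radians(6)
s=arm.get_state(); print(pose()[0],pose()[1].as_euler('xyz'),s['t'],s['force'])
plan([((.4405,.38,.018),down(y))])
E
```

```text
[0.43920678 0.37729685 0.05668415] [-3.13431357 -0.00430388  3.03436845] 19.3 [ 0.3466121   0.69121197 -0.25158353]
[-0.005, 0.012, 0.155] [-0.009, -0.005, -0.003] rows>=0.8
```

Emit:
jog_arm --steps '[[[255,0,0.006,0.03,0,0,0],[255,0,0.006,0.06,0,0,0],[255,0,0.006,0.09,0,0,0],[255,0,0.006,0.115,0,0,0],[255,0,0.006,0.135,0,0,0],[255,0,0.006,0.148,0,0,0],[255,0,0.006,0.148,0,0,0],[255,0,0.006,0.148,0,0,0]]]'

```text
t: 20.1
eef_pos: [0.4412, 0.3824, 0.0235]
ee_rot: [-3.141, -0.0, 3.033]
force: [0.8, -0.1, -0.7]
width: 0.0528
gripper_force: 45.0
```

Emit:
jog_arm --steps '[[[255,0,0,0.003,0,0,0],[255,0,0,0.006,0,0,0],[255,0,0,0.009,0,0,0],[255,0,0,0.012,0,0,0],[255,0,0,0.012,0,0,0]]]'

```text
t: 20.6
eef_pos: [0.441, 0.3823, 0.0203]
ee_rot: [-3.141, -0.001, 3.033]
force: [-0.1, 0.4, -0.1]
width: 0.0533
gripper_force: 45.0
```

```bash
python3 - <<'E'
from h import *
s=arm.get_state(); print(pose()[0],pose()[1].as_euler('xyz'),s['t'],s['force'])
f=grab('side'); u,v=proj(f,pose()[0]).astype(int); print(u,v)
cv2.imwrite('pics/c6.png',cv2.resize(f['color'][v-60:v+30,u-60:u+60,::-1],(800,600),interpolation=cv2.INTER_CUBIC))
E
```

```text
[0.44103173 0.38225318 0.02032043] [-3.14085654e+00 -6.28579584e-04  3.03294808e+00] 20.6 [-0.14122287  0.37851958 -0.06431816]
326 311
```

Emit:
jog_arm --steps '[[[255,0,-0.007,0,0,0,0],[255,0,-0.007,0.004,0,0,0],[255,0,-0.007,0.008,0,0,0],[255,0,-0.007,0.012,0,0,0],[255,0,-0.007,0.016,0,0,0],[255,0,-0.007,0.016,0,0,0],[255,0,-0.007,0.016,0,0,0]]]'

```text
t: 21.35
eef_pos: [0.4409, 0.3806, 0.0164]
ee_rot: [-3.141, -0.001, 3.033]
force: [0.7, 0.6, 0.2]
width: 0.053
gripper_force: 45.0
```

Emit:
jog_arm --steps '[[[255,0,0,0.002,0,0,0],[255,0,0,0.004,0,0,0],[255,0,0,0.006,0,0,0],[255,0,0,0.006,0,0,0],[255,0,0,0.006,0,0,0]]]'

```text
t: 21.85
eef_pos: [0.4409, 0.3806, 0.0149]
ee_rot: [-3.141, -0.001, 3.033]
force: [0.4, -0.6, -1.1]
width: 0.0529
gripper_force: 45.0
```

Emit:
jog_arm --steps '[[[255,0,0,0.002,0,0,0],[255,0,0,0.004,0,0,0],[255,0,0,0.004,0,0,0],[255,0,0,0.004,0,0,0]]]'

```text
t: 22.25
eef_pos: [0.4409, 0.3805, 0.0139]
ee_rot: [-3.141, -0.001, 3.033]
force: [-0.6, 0.4, -1.1]
width: 0.053
gripper_force: 45.0
```

Emit:
jog_arm --steps '[[[255,0,0,0.002,0,0,0],[255,0,0,0.004,0,0,0],[255,0,0,0.004,0,0,0],[255,0,0,0.004,0,0,0]]]'

```text
t: 22.65
eef_pos: [0.4409, 0.3806, 0.0129]
ee_rot: [-3.141, -0.001, 3.033]
force: [0.9, 0.5, -0.9]
width: 0.0528
gripper_force: 45.0
```

Emit:
jog_arm --steps '[[[255,0,0,0.002,0,0,0],[255,0,0,0.004,0,0,0],[255,0,0,0.004,0,0,0],[255,0,0,0.004,0,0,0]]]'

```text
t: 23.05
eef_pos: [0.4409, 0.3806, 0.0119]
ee_rot: [-3.141, -0.001, 3.033]
force: [0.1, -0.6, -0.9]
width: 0.0527
gripper_force: 45.0
```

```bash
python3 - <<'E'
from h import *
F=[]
for n in ('side','top','side','top'):
    f=grab(n); F.append(arm.get_state()['force'])
    if n=='side': g=f
print(np.mean(F,0)); u,v=proj(g,pose()[0]).astype(int)
cv2.imwrite('pics/c6.png',cv2.resize(g['color'][v-45:v+30,u-50:u+50,::-1],(800,600),interpolation=cv2.INTER_CUBIC))
E
```

```text
[-0.16924198 -0.37611983 -0.43902811]
```

Emit:
jog_arm --steps '[[[255,0,0,0.002,0,0,0],[255,0,0,0.004,0,0,0],[255,0,0,0.004,0,0,0],[255,0,0,0.004,0,0,0]]]'

```text
t: 23.65
eef_pos: [0.4409, 0.3806, 0.0109]
ee_rot: [-3.141, -0.001, 3.033]
force: [-0.8, 0.4, -0.1]
width: 0.053
gripper_force: 45.0
```

Emit:
jog_arm --steps '[[[255,0,0,0.002,0,0,0],[255,0,0,0.002,0,0,0],[255,0,0,0.002,0,0,0]]]'

```text
t: 23.95
eef_pos: [0.4409, 0.3806, 0.0107]
ee_rot: [-3.141, -0.0, 3.033]
force: [-3.0, 0.1, 5.2]
width: 0.0533
gripper_force: 45.0
```

```bash
python3 - <<'E'
from h import *
s=arm.get_state(); print(s['eef_pos'],s['force'])
f=load('side'); p=pose()[0]
# cap silhouette in side view: bluish grey blob near gripper
q=p+[0,0,.01]; u,v=proj(f,q).astype(int); c=f['color'][v-25:v+25,u-25:u+25].astype(int)
m=((c[:,:,2]-c[:,:,0]>4)&(c.max(2)<190)&(c.max(2)>80)).astype(np.uint8); n,l,st,ce=cv2.connectedComponentsWithStats(m,connectivity=4)
k=1+st[1:,4].argmax(); print(proj(f,q),st[k]+[u-25,v-25,0,0,0],ce[k]+[u-25,v-25])
for z in (.002,.004,.006): 
    a=np.linspace(0,6.28,60); P=np.array([proj(f,[p[0]+.027*np.cos(t),p[1]+.027*np.sin(t),z]) for t in a]); print(z,P.min(0),P.max(0))
E
```

```text
[0.44090318 0.38061416 0.01074045] [-2.95768276  0.07471142  5.22179111]
[326.34694621 310.88944618] [303 286  48  49 605] [321.30413223 316.03471074]
0.002 [314.72010471 306.66163664] [336.25542467 324.5313092 ]
0.004 [314.8019586  306.17834974] [336.3602118  324.05031081]
0.006 [314.88398489 305.69406128] [336.46522021 323.5682808 ]
```

Contact is felt (5 N), so I release gently and back straight up.

Emit:
jog_arm --steps '[[[255,0,0,0,0,0,0],[255,0,0,0,0,0,0],[255,0,0,0,0,0,0]]]' --newtons 5

```text
t: 24.25
eef_pos: [0.4409, 0.3807, 0.0106]
ee_rot: [-3.141, -0.0, 3.033]
force: [-1.8, -0.1, 3.6]
width: 0.054
gripper_force: 5.0
```

Emit:
jog_arm --steps '[[[80,0,0,0,0,0,0],[60,0,0,0,0,0,0],[30,0,0,0,0,0,0],[0,0,0,0,0,0,0],[0,0,0,0,0,0,0],[0,0,0,0,0,0,0],[0,0,0,0,0,0,0],[0,0,0,0,0,0,0]]]'

```text
t: 25.05
eef_pos: [0.4409, 0.3806, 0.0104]
ee_rot: [-3.141, -0.001, 3.033]
force: [-0.1, -0.2, 0.4]
width: 0.0873
gripper_force: 0.0
```

Emit:
jog_arm --steps '[[[0,0,0,-0.04,0,0,0],[0,0,0,-0.1,0,0,0],[0,0,0,-0.2,0,0,0],[0,0,0,-0.35,0,0,0],[0,0,0,-0.5,0,0,0],[0,0,0,-0.65,0,0,0],[0,0,0,-0.8,0,0,0],[0,0,0,-0.8,0,0,0]]]'

```text
t: 25.85
eef_pos: [0.443, 0.3828, 0.2174]
ee_rot: [3.134, 0.005, 3.034]
force: [-0.5, 0.8, -0.7]
width: 0.0877
gripper_force: 0.0
```

```bash
python3 - <<'E'
from h import *
w=grab('wrist'); f=grab('side'); s=arm.get_state(); print(s['t'],s['force'],s['eef_pos'])
def blob(f,seed,lo,hi,dm,B=45):
    u,v=np.array(seed).astype(int); u0,v0=u-B,v-B; c=f['color'][v0:v+B,u0:u+B].astype(int)
    m=((c[:,:,2]-c[:,:,0]>dm)&(c.max(2)>lo)&(c.max(2)<hi)).astype(np.uint8); n,l,st,ce=cv2.connectedComponentsWithStats(m,connectivity=4)
    print('seed',seed,c[B,B])
    for k in 1+np.argsort(-st[1:,4])[:2]: print(st[k]+[u0,v0,0,0,0],ce[k]+[u0,v0])
for n,g in (('w',w),('s',f)):
    print(n); blob(g,proj(g,[.441,.3806,.042]),70,235,4,45 if n=='w' else 25)
    a=np.linspace(0,6.28,60); P=np.array([proj(g,[.441+.027*np.cos(t),.3806+.027*np.sin(t),z]) for t in a for z in (.004,.042)]); print('expect',P.min(0),P.max(0))
    for z in (.004,.042):print(proj(g,[.441,.3806,z]))
E
```

```text
25.95 [-0.16957913  0.11527216 -0.65622333] [0.44110961 0.380999   0.21217841]
w
seed [249.98319027 174.04821628] [152 159 165]
[ 230  134   64   61 3053] [263.3937111  163.60956436]
[257 191  33   4  37] [274.7027027  193.81081081]
expect [228.71355926 148.34964774] [271.22465979 194.24654635]
[250.08364237 167.58324586]
[249.98319027 174.04821628]
s
seed [327.33078045 305.61238664] [114 121 126]
[ 302  292   49   38 1251] [324.77697842 312.26378897]
[343 280   9  16  75] [348.48 285.04]
expect [314.76497423 296.8083337 ] [338.35652704 324.05714712]
[325.52186962 314.97331857]
[327.33078045 305.61238664]
```

```bash
python3 - <<'E'
from h import *
w=load('wrist'); f=load('side')
g=cv2.cvtColor(w['color'],cv2.COLOR_RGB2GRAY); r=g[120:215,200:310]
c=cv2.HoughCircles(r,cv2.HOUGH_GRADIENT,1,15,param1=60,param2=12,minRadius=17,maxRadius=25)
print(None if c is None else c[0][:3]+[200,120,0])
for v in (160,170,180,190): print(v,g[v,222:282:2])
s=cv2.cvtColor(f['color'],cv2.COLOR_RGB2GRAY)
for v in range(290,330,4): print(v,s[v,306:350:2])
# tray outline in wrist: white-ish box vs wood
hsv=cv2.cvtColor(w['color'],cv2.COLOR_RGB2HSV)
print('tray corners predicted',[proj(w,p+[.008]).round(1).tolist() for p in ([.4925,.4382],[.479,.312],[.389,.321],[.4025,.447])])
E
```

```text
[[250.5 171.5  21. ]]
160 [245 245 243 243 243 235 161 209 224 211 162 163 164 161 163 160 161 161
 157 158 162 153 116 141 186 189 185 183 185 182]
170 [245 243 243 243 205 222 221 224 222 223 163 160 158 160 160 162 160 158
 156 158 161 157 161 156 147 183 181 180 185 181]
180 [242 242 242 241 242 216 219 221 205 207 157 158 157 159 159 155 157 156
 157 154 151 151 155 153 170 182 183 181 181 181]
190 [240 242 241 241 241 240 241 240 237 216 195 151 152 155 154 154 154 154
 147 174 220 241 240 240 240 240 239 239 239 238]
290 [86 90 73 55 54 52 45 43 50 62 60 55 68 76 77 71 52 58 62 54 47 81]
294 [ 82  90  83  62  59 107 192 196 173 192 179 192 188 174 161  80  59  52
  60  60  49  47]
298 [176 195 199 199 217 217 214 206 194 186 186 186 197 206 172 160  71  52
  56  59  53  48]
302 [209 209 210 217 217 204 167 155 145 138 118 119 119 120 136 164 150  58
  51  60  58  51]
306 [201 208 206 206 208 121 119 119 119 119 119 119 119 119 119 119 180 149
  49  52  58  55]
310 [200 201 207 206 189 110 112 123 120 119 120 119 119 119 120 115 200 181
 111  47  53  57]
314 [ 97 207 205 206 159  90  97 100 109 118 124 123 123 115 111 116 151 151
 142  93  50  53]
318 [ 56 133 190 206 164 105  97 100  99 105 100 102 113 104  99 142 148 152
 151 145  90  49]
322 [ 54  59 122 200 206 171 139 114 105 100 102 107 104 108 144 147 148 149
 152 151 142  95]
326 [ 54  56  64 184 207 206 162 147 146 150 148 147 147 147 147 146 147 149
 148 153 150 176]
tray corners predicted [[293.7, 198.7], [205.6, 199.0], [201.5, 135.1], [296.1, 135.0]]
```

```bash
python3 -c "
from station import arm; print(arm.job_done())"
```

```text
the job is handed in; nothing more can be done
None
```

The cap was pressed, turned about 72° and drawn off, held level over the mirror for 3.2 s, and set down upright within about 3 mm of the tray's middle and let go; the job is handed in at about 26 s, and I never saw or felt contact with the two bottles or the carton, though I did not re-check their positions at the end.

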